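Press the sunken tare key of the loaded balance

ROBOT

A 6-joint arm with a two-finger parallel gripper is mounted at the origin on a cart in front of the work surface, level with it; the furniture and walls round the work are solid. World frame = base frame: x ahead of the robot, y to its left, z up, the work surface at z = 0. Lengths are in m, angles in rad, forces in N, time in s.
With the tool pointing down it reaches from about 0.35 to 0.975 m from the base axis. Payload 17.4 kg.
Tool frame: the origin (TCP) lies midway between the tips of the shut fingers; the grasp point (between the pads) lies 19 mm behind it; z points along the fingers, y is the line along which they close (so a half turn about z gives the same grasp; the last joint's range is limited). The gripper opens to 85 mm and grips with 20 to 120 N. Pads are 22 mm wide; open, the fingers measure 114 mm over their backs; the gripper's body (76 mm by 85 mm) begins 54 mm behind the grasp point. The pads swing forward as they close: fully open they stand 13 mm farther back than shut.
Start: joints at [-1.239, 0.116, 1.442, -0, 1.584, -0.038], TCP at [0.244, -0.629, 0.231] pointing down, gripper open.
Joint ranges: [-2.83, 2.83], [-0.83, 2.19], [0.07, 2.5], [-1.14, 4.28], [0.01, 3], [-2.97, 2.97]. Speed limits (rad/s): [1.89, 1.89, 2.22, 3.14, 3.14, 3.14].

INTERFACE

Orientations are given as a unit quaternion [w, x, y, z].
In Python, from station import get_state, capture, sign_off gives the robot as it stands.
- The arm moves only by the tool step_arm, never from a script. Its arguments are lists of equal length, an entry for each row: "grip": the closure, from -1 (fully open) to 1 (shut); "dp": the shift along the tool's x, y, z each as a share of 0.1 m, from -1 to 1, a list of three; "twist": the turn about the tool's z as a share of 2 rad, from -1 to 1. In form: {"grip": [grip, ...], "dp": [[tx, ty, tz], ...], "twist": [twist, ...]}. A call has 1 to 10 rows; each row is the pose to reach, as a shift and turn from the pose commanded when the call began, along the tool's axes at that moment; what a row does not reach only later rows make up. A row lasts 1/12 s, in which the tool goes at most 41.7 mm and 7.16 degrees, less where a joint would pass 70% of its speed; a pose out of reach is approached as far as the arm can. A call with a number of a shift or a turn outside -1 to 1 is refused whole. A call with a gripper value outside its range is refused whole. The fingers move at their own pace and stop on an object; the grip force is fixed at half the most. Time passes only in rows, so rows that repeat a pose let the fingers close. It gives the time, the measured TCP pose, the force, the opening and the grip force at its end, in the units of the state.
- get_state(): the state, without advancing time (a new reading comes with each control period).
- capture(name): name is "side" or "top"; returns a dict with "frame" (480x640x3 uint8, red, green, blue), "K" (3x3 intrinsics, pixels), "D" ([k1, k2, p1, p2, k3] as OpenCV has them; the pictures are not rectified), "origin" and "attitude" of the camera in the world. Camera axes: x right, y down, z forward; pixel columns grow to the right and rows downward; lengths in m; the calibration is good to about 2 mm. A picture is of the moment at which its call begins. There is no depth.
- sign_off(): hands the job in; it is judged then, once.
The state is a dict: "time_s": time; "joint_positions": joint angles; "qvel": joint speeds; "tau": joint torques, N m; "ee_pos": TCP position; "tool_rot": TCP orientation; "contact_force": force on the tool from outside, world axes, zero at the start; "moment": the same for the moment, N m; "grip_width": opening from 0.0 (shut) to 1.0 (fully open); "gripper_force": force on a finger pad.
Only numpy, scipy, OpenCV 4.12 (cv2) and the standard library are available. Lean on these libraries where they do the work, as an engineer would, in place of code of your own. Each camera call takes 0.05 s, during which the arm holds its last target. There are 200 camera calls.

TASK

Tare the balance that has the petri dish on it: with the fingertips push the sliding shutter beside its display by the tab until it is fully open, reach down into the well and press the sunken key all the way down, keeping it down for two seconds, then let it up and push the shutter fully shut again. Only push and press: do not lift or shift the dish, and leave the other balance and everything else as they are.

Things in the scene. Friction and masses are not known exactly. Their poses are not given: they have to be found in the camera images.
- balance_1: fixed compact laboratory balance, the one with the petri dish on its pan; origin at the centre of its underside; x from display end to pan, y left seen from the display end, z up. White housing 200 (x) x 170 (y) mm, flat deck 50 mm above the worktop, low display nose to x = -129 mm. Steel pan 110 mm in diameter, centred at x = +40 mm, top at z = 60. Key well, under a sliding shutter, centred at x = -62, y = -34 mm
- well_1 (a point): centre of the mouth of that balance's key well, level with its deck; axes as the balance's. The well is a rectangular pit 40 mm (x) by 52 mm (y), 21 mm deep, with the round key at its bottom. Rails 6 mm high stand on the deck 25 to 30 mm in x either side of the well's centre; cross bars of that height end the track at y = -67 and +61 mm of the balance
- key_top_1 (a point): centre of the top of that balance's round sunken key, 22 mm in diameter; at rest it lies 15 mm below the deck and 6 mm above the well's floor
- tab_1 (a point): top centre of the upright tab on that balance's shutter: a rib 34 mm long (x), 6 mm thick (y) whose top is 21.5 mm above the deck; it stands in the middle of the shutter plate, 49 mm (x) by 60 mm (y), whose upper face is 4 mm above the deck. Shut, the tab is straight above the key; open, it is 62 mm toward +y of it
- shutter_1 (a joint): position in m of the sliding shutter of balance_1: 0 = shut over the well, 0.062 = fully open against its stop (slid toward the balance's +y). It moves freely along y with about 1.5 N of friction and stays where it is left; it starts shut or up to 10 mm ajar
- key_1 (a joint): travel in m of the sunken key of balance_1: 0 = up, 0.005 = fully down; sprung, about 0.8 N to start and 4.8 N fully down; it comes back up when let go
- balance_2: a second fixed balance of the same make, shape and size, with an empty pan; to be left alone. Which balance stands on the left and which on the right of the worktop changes
- shutter_2 (a joint): position in m of the sliding shutter of balance_2: 0 = shut over the well, 0.062 = fully open against its stop (slid toward the balance's +y). It moves freely along y with about 1.5 N of friction and stays where it is left; it starts shut or up to 10 mm ajar
- key_2 (a joint): travel in m of the sunken key of balance_2: 0 = up, 0.005 = fully down; sprung, about 0.8 N to start and 4.8 N fully down; it comes back up when let go
- petri_dish: flat round covered petri dish, 90 mm in diameter, 12 mm high, 50 g, loose on the pan of balance_1; origin at the centre of its underside
- tip_box: bystander: open pipette tip box full of tips, 93 x 135 x 94 mm, heavy, near the robot at the middle; origin at the centre of its underside
- tube_cap: bystander: loose tube cap, 35 mm in diameter, 12 mm high; origin at the centre of its underside
- pen: bystander: marker pen lying down, 128 mm long (y), 14 mm high, near the front edge on the left; origin at the centre of its underside
There are look-alikes about, which are no part of the job. Of the things like the petri_dish, leave any that is turquoise; of the rest the larger one is meant.

How it is judged:
On the way, in this order (a step that is already met when the one before it is completed fails the run):
1. the shutter of the balance with the dish is pushed fully open (value of joint shutter_1 above 0.057 m), for 0.1 s.
2. the key in the well is pressed fully down by the fingers and kept down for 1.5 s (value of joint key_1 above 0.004 m and contact force between the fingers and key_1 above 0.5 N), for 1.5 s.
3. the key has come up again (value of joint key_1 below 0.001 m), for 0.1 s.
At the end, for the whole second after the job is handed in: the shutter of the balance with the dish is shut to within 5 mm, its key is up (within 1 mm), and the dish lies flat and at rest on the pan within 10 mm of where it was (value of joint shutter_1 below 0.005 m and value of joint key_1 below 0.001 m and distance of petri_dish from where it was at the start of the episode below 0.01 m and linear speed of petri_dish below 0.02 m/s and angle between petri_dish's own z axis and vertical below 0.1 rad); the robot touches nothing.
It fails at once if the petri dish is lifted, carried or shifted (more than 10 mm) (distance of petri_dish from where it was at the start of the episode above 0.01 m).
It fails at once if the other balance's key is pressed (more than 1.5 mm) (value of joint key_2 above 0.0015 m).
It fails at once if the other balance's shutter is opened (beyond 15 mm) (value of joint shutter_2 above 0.015 m).
It fails at once if a bystander is moved more than 25 mm (distance of any of tube_cap, pen from where it was at the start of the episode above 0.025 m).
It also fails if it takes over 58 s, if anything falls off the work surface, if the arm or the gripper's body presses on something with over 40 N, if the wrist force passes 120 N, or if a joint passes its speed limit or range.

## Working session

There is one attempt and no reset: what is moved stays moved. The work goes in short steps, Python scripts to look and compute and a tool call to move; the robot and the scene stay as the last step left them, time stands still between calls to the robot, and variables do not carry over. Pictures are saved under pics/ and viewed, at most 10 in all, crops included, and the job is handed in when it is done.

Besides the shell and the picture viewer there is one more tool, called after "Emit:" as name(argument=value, ...), one argument or row to a line, values as JSON. step_arm: Moves the arm, as the interface text tells. Shift numbers are shares of 0.1 m and turn numbers shares of 2 rad, none past 1 either way. Its arguments: {"type":"object","properties":{"grip":{"type":"array"},"dp":{"type":"array"},"twist":{"type":"array"}},"required":["grip","dp","twist"]}

```bash
mkdir -p pics
cat > h.py <<'E'
import numpy as np, cv2
from scipy.spatial.transform import Rotation as R
def rot(a):
    a=np.array(a,float)
    return a if a.shape==(3,3) else R.from_quat(a[[1,2,3,0]]).as_matrix()
def ray(c,uv):
    p=cv2.undistortPoints(np.array(uv,float).reshape(-1,1,2),c['K'],c['D']).reshape(-1,2)
    return np.c_[p,np.ones(len(p))]@rot(c['attitude']).T
def plane(c,uv,z):
    d=ray(c,uv);o=np.array(c['origin']);return o+d*((z-o[2])/d[:,2])[:,None]
def proj(c,X):
    Rm=rot(c['attitude']);return cv2.projectPoints(np.array(X,float).reshape(-1,1,3),cv2.Rodrigues(Rm.T)[0],-Rm.T@np.array(c['origin']),np.array(c['K']),np.array(c['D']))[0].reshape(-1,2)
def cap(n):
    from station import capture
    c=capture(n)
    for k in('K','D','origin'):c[k]=np.array(c[k],float)
    return c
E
python3 - <<'E'
from h import *
from station import get_state
import pickle
for n in('top','side'):
    c=cap(n);cv2.imwrite(f'pics/{n}0.png',c['frame'][:,:,::-1]);pickle.dump(c,open(n+'0.pkl','wb'));print(n,c['origin'],c['attitude'])
print(get_state())
E
```

```text
top [0.31635956 0.02095413 1.28871962] [-0.03108387  0.71130685 -0.70019937  0.05288859]
side [0.30025114 0.97652195 0.48943362] [ 0.04565662 -0.09007909  0.82140106 -0.56133905]
{'time_s': 0.1, 'joint_positions': array([-1.23879036e+00,  1.16421775e-01,  1.44219173e+00, -2.03747003e-05,
        1.58399874e+00, -3.77947078e-02]), 'qvel': array([ 0.00034545, -0.0015058 , -0.00047888, -0.00011675,  0.00089229,
        0.00086316]), 'tau': array([ 4.29980500e-03, -7.33669496e+01, -6.33790612e+01,  2.51354531e-04,
        5.24499948e-03,  7.93434037e-05]), 'ee_pos': array([ 0.24389911, -0.62921308,  0.23065113]), 'tool_rot': array([-5.02799173e-04,  9.82954474e-01,  1.83848422e-01, -8.48005327e-05]), 'contact_force': array([0.16174634, 0.43746512, 0.1187636 ]), 'moment': array([-0.0190552 ,  0.05773823,  0.04672476]), 'gripper_force': 0.0, 'grip_width': 0.9971734146741819}
```

View pics/top0.png

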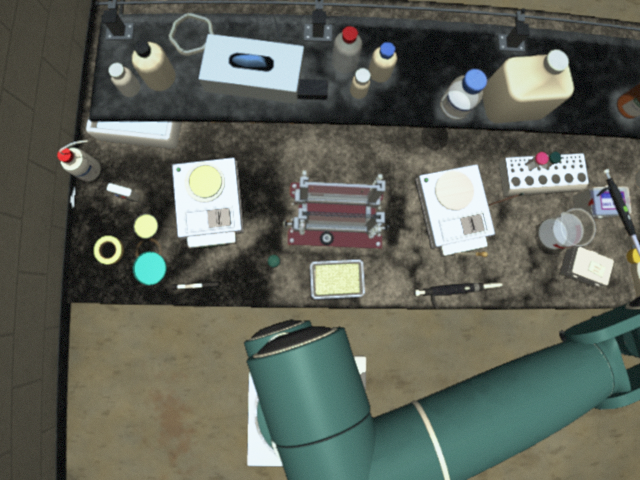

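View pics/side0.png

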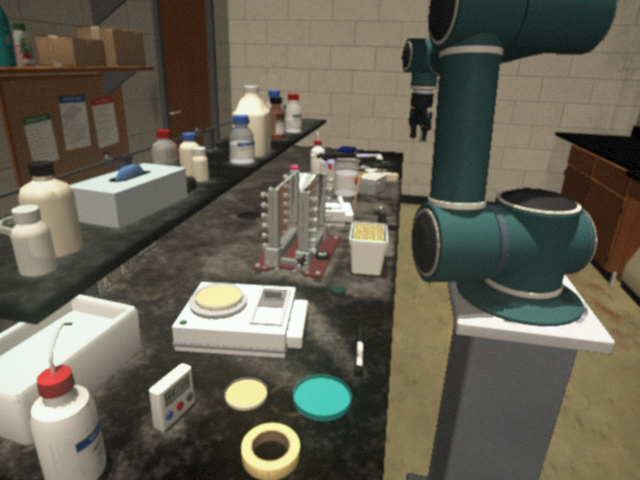

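Top view: the left balance, around (208,200), has a yellow disc on its pan at (206,182). The right balance's pan at (454,190) looks bare. The dish-like things are a yellow disc on the pan (206,182), a smaller yellow one on the worktop (146,226) and a turquoise one (150,268). The one on the left pan fits, being the larger non-turquoise disc. I'll confirm it in one crop and measure.

Run:
```python
from h import *
import pickle
c=pickle.load(open('top0.pkl','rb'));f=c['frame'][:,:,::-1]
a=cv2.resize(f[145:255,120:260],None,fx=5.6,fy=5.6,interpolation=cv2.INTER_CUBIC)[:, :]
b=cv2.resize(f[160:250,400:500],None,fx=3,fy=3,interpolation=cv2.INTER_CUBIC)
a=cv2.resize(f[150:250,165:250],None,fx=5,fy=5,interpolation=cv2.INTER_CUBIC)
im=np.zeros((500,735,3),np.uint8);im[:500,:425]=a;im[:270,430:730]=b
cv2.imwrite('pics/crop.png',im)
g=cv2.cvtColor(f,cv2.COLOR_BGR2HSV)
m=((g[...,1]>50)&(g[...,0]>18)&(g[...,0]<40)&(g[...,2]>120)).astype(np.uint8)
n,l,s,ce=cv2.connectedComponentsWithStats(m)
for i in range(1,n):
    if s[i,4]>200: print(ce[i],s[i], plane(c,ce[i],.07))
m=(f.min(2)>110).astype(np.uint8);m[:150]=0;m[260:]=0;m[:,:165]=0;m[:,250:]=0
m=cv2.morphologyEx(m|((l>0)&(np.arange(640)<250)&(np.arange(640)>165)).astype(np.uint8),cv2.MORPH_OPEN,np.ones((3,3)))
k=max(cv2.findContours(m,0,2)[0],key=cv2.contourArea)
print(cv2.approxPolyDP(k,4,True).reshape(-1,2).tolist(), cv2.minAreaRect(k))
```

```text
[548.09186352  75.54330709] [533  55  29  35 381] [[ 0.96170828 -0.69276901  0.07      ]]
[523.27317073  91.71219512] [502  60  67  43 205] [[ 0.9047585  -0.60996168  0.07      ]]
[204.62823834 180.74481865] [189 166  32  31 772] [[0.61668191 0.28537868 0.07      ]]
[145.29119639 225.74266366] [134 214  24  24 443] [[0.49208008 0.43905522 0.07      ]]
[107.47716895 249.61187215] [ 94 236  28  29 438] [[0.42640437 0.53834722 0.07      ]]
[338.81799591 278.4591002 ] [315 263  45  32 978] [[ 0.36146752 -0.07690702  0.07      ]]
[254.35259355 376.71442406] [   67   304   536   176 40273] [[0.10539414 0.13787319 0.07      ]]
[629.50943396 412.89622642] [612 401  28  23 212] [[-0.00887905 -0.89825738  0.07      ]]
[561.86445431 453.20144894] [ 485  415  150   65 4279] [[-0.10716248 -0.689094    0.07      ]]
[[166, 306], [166, 353], [177, 359], [166, 363], [166, 396], [179, 398], [175, 408], [185, 405], [178, 421], [195, 431], [175, 439], [175, 445], [183, 437], [189, 445], [185, 456], [180, 453], [176, 459], [185, 474], [174, 473], [177, 468], [166, 464], [166, 479], [188, 477], [187, 462], [193, 479], [207, 479], [215, 471], [228, 479], [249, 479], [249, 467], [243, 463], [246, 429], [241, 428], [246, 426], [242, 342], [249, 338], [249, 308]] ((207.49996948242188, 392.49993896484375), (82.99998474121094, 172.99996948242188), -0.0)
```

View pics/crop.png

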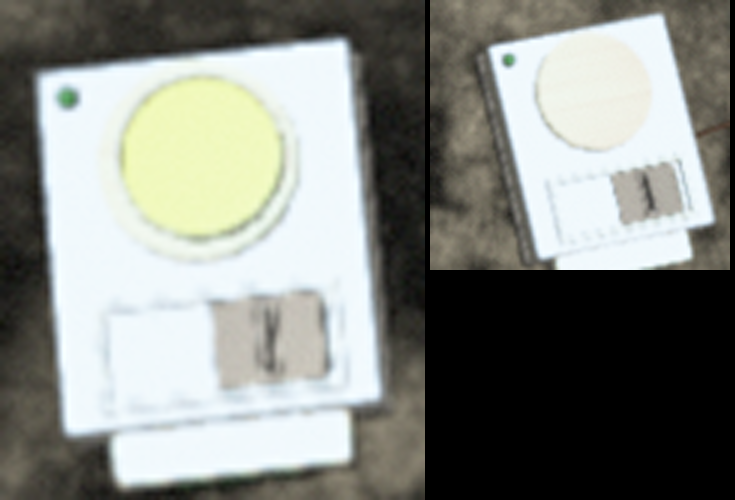

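The crop confirms it: the yellow dish lies on the left balance's pan at about (205,181), and the right pan is empty. The shutter is the brown plate around (219,218), sitting at the right (−y) end of its track, so nearly shut.

Run:
```python
from h import *
import pickle
c=pickle.load(open('top0.pkl','rb'))
C=lambda P:np.array(P)/5+[165-.4,150-.4]
q=plane(c,C([(38,72),(347,40),(383,402),(66,436)]),.05)[:,:2]
print('deck',q.round(4).tolist(),[np.linalg.norm(q[i]-q[i-1]).round(4) for i in range(4)])
o=q.mean(0)
ex=(q[0]+q[1]-q[2]-q[3]);ey=(q[0]+q[3]-q[1]-q[2])
a=np.arctan2(ex[1],ex[0]);b=np.arctan2(-ey[0],ey[1]);print('yaw',a,b)
t=(a*200+b*170)/370;Rz=np.array([[np.cos(t),-np.sin(t)],[np.sin(t),np.cos(t)]])
s=plane(c,C([(212,302),(322,290),(330,376),(220,388)]),.054)[:,:2]
sl=(s-o)@Rz;print('o',o,'yaw',t,'shutter local',sl.round(4).tolist(),sl.mean(0))
print('joint',sl[:,1].mean()+.034)
# dark rail box outer corners at z .056
r=plane(c,C([(104,302),(342,284),(348,386),(110,412)]),.056)[:,:2];print('rail',((r-o)@Rz).round(4).tolist())
for n,l in(('well',(-.062,-.034)),('tab_open',(-.062,.028)),('pan',(.04,0)),('shutpushstart',(-.062,-.06))):print(n,o+Rz@np.array(l))
d=plane(c,[204.63,180.74],.072)[0,:2];print('dish',d,(d-o)@Rz)
```

```text
deck [[0.6676, 0.3819], [0.6881, 0.212], [0.4878, 0.1849], [0.4664, 0.3553]] [np.float64(0.203), np.float64(0.1711), np.float64(0.2021), np.float64(0.1717)]
yaw 0.1330704989516385 0.12236510643259466
o [0.57746975 0.28354663] yaw 0.12815180509153729 shutter local [[-0.0378, -0.0001], [-0.0379, -0.0598], [-0.085, -0.0598], [-0.0849, -0.0005]] [-0.06141402 -0.03005177]
joint 0.003948230777778356
rail [[-0.0317, 0.0577], [-0.0362, -0.0711], [-0.0918, -0.0692], [-0.0916, 0.0592]]
well [0.52032341 0.24190176]
tab_open [0.51239972 0.30339334]
pan [0.61714174 0.28865868]
shutpushstart [0.52364624 0.21611496]
dish [0.61620236 0.28494065] [ 0.03859316 -0.00356749]
```

Emit:
step_arm(
  grip=[1, 1, 1, 1, 1],
  dp=[
    [0, 0, -1],
    [0.2, -0.2, -1],
    [0.81, -0.98, -1],
    [0.81, -0.98, -1],
    [0.81, -0.98, -1],
  ],
  twist=[0, 0, 0, 0, 0],
)

```text
time_s: 0.52
ee_pos: [0.2846, -0.5064, 0.3324]
tool_rot: [0.0, 0.983, 0.184, 0.0]
contact_force: [0.6, -0.1, 0.8]
grip_width: 0.297
gripper_force: 0.0
```

Emit:
step_arm(
  grip=[1, 1, 1, 1],
  dp=[
    [0.81, -0.98, 0],
    [0.81, -0.98, 0],
    [0.81, -0.98, 0],
    [0.81, -0.98, 0],
  ],
  twist=[0, 0, 0, 0],
)

```text
time_s: 0.85
ee_pos: [0.3255, -0.3835, 0.3322]
tool_rot: [0.0, 0.983, 0.185, 0.001]
contact_force: [-0.5, -0.8, -0.9]
grip_width: -0.0
gripper_force: 0.0
```

Emit:
step_arm(
  grip=[1, 1, 1, 1],
  dp=[
    [0.81, -0.98, 0],
    [0.81, -0.98, 0],
    [0.81, -0.98, 0],
    [0.81, -0.98, 0],
  ],
  twist=[0, 0, 0, 0],
)

```text
time_s: 1.18
ee_pos: [0.3656, -0.2629, 0.3318]
tool_rot: [-0.0, 0.983, 0.186, 0.001]
contact_force: [-0.0, -0.2, 0.2]
grip_width: 0.001
gripper_force: 0.0
```

Emit:
step_arm(
  grip=[1, 1, 1, 1],
  dp=[
    [0.81, -0.98, 0],
    [0.81, -0.98, 0],
    [0.81, -0.98, 0],
    [0.81, -0.98, 0],
  ],
  twist=[0, 0, 0, 0],
)

```text
time_s: 1.52
ee_pos: [0.4056, -0.1418, 0.3314]
tool_rot: [-0.001, 0.982, 0.186, 0.001]
contact_force: [-0.3, -0.3, 0.2]
grip_width: 0.0
gripper_force: 0.0
```

Emit:
step_arm(
  grip=[1, 1, 1, 1],
  dp=[
    [0.81, -0.98, 0],
    [0.81, -0.98, 0],
    [0.81, -0.98, 0],
    [0.81, -0.98, 0],
  ],
  twist=[0, 0, 0, 0],
)

```text
time_s: 1.85
ee_pos: [0.4456, -0.0211, 0.3309]
tool_rot: [-0.001, 0.982, 0.186, -0.0]
contact_force: [-1.0, -1.1, 0.0]
grip_width: 0.002
gripper_force: 0.0
```

Emit:
step_arm(
  grip=[1, 1, 1, 1],
  dp=[
    [0.81, -0.98, 0],
    [0.81, -0.98, 0],
    [0.81, -0.98, 0],
    [0.81, -0.98, 0],
  ],
  twist=[0, 0, 0, 0],
)

```text
time_s: 2.18
ee_pos: [0.4856, 0.0993, 0.3303]
tool_rot: [-0.001, 0.983, 0.186, -0.001]
contact_force: [-0.4, 0.3, -0.1]
grip_width: -0.0
gripper_force: 0.0
```

Emit:
step_arm(
  grip=[1, 1, 1, 1, 1],
  dp=[
    [0.81, -0.98, 0],
    [0.81, -0.98, 0],
    [0.81, -0.98, 0],
    [0.81, -0.98, 0],
    [0.81, -0.98, 0],
  ],
  twist=[0.12, 0.12, 0.12, 0.12, 0.12],
)

```text
time_s: 2.6
ee_pos: [0.5251, 0.217, 0.33]
tool_rot: [0.0, 0.998, 0.066, -0.001]
contact_force: [0.6, -1.3, -0.2]
grip_width: 0.003
gripper_force: 0.0
```

```bash
cat > go.py <<'E'
import sys
from h import *
from station import get_state
O=np.array([.57747,.28355]);t=.12815
def rel(lx,ly,z):
    s=get_state();M=rot(s['tool_rot']);Rz=np.array([[np.cos(t),-np.sin(t)],[np.sin(t),np.cos(t)]])
    p=s['ee_pos'];l=(p[:2]-O)@Rz
    X=np.r_[O+Rz@[lx,ly],z]
    print('t',s['time_s'],'local',l.round(4),'z',p[2].round(4),'yaw',np.arctan2(M[1,0],M[0,0]).round(4),'F',np.round(s['contact_force'],2),'tool shift/0.1',(M.T@(X-p)/.1).round(3))
rel(*map(float,sys.argv[1:]))
E
python3 go.py -.062 -.062 .10
```

```text
t 2.6 local [-0.0604 -0.0593] z 0.33 yaw 0.1329 F [ 0.57 -1.26 -0.23] tool shift/0.1 [-0.011  0.026  2.3  ]
```

Emit:
step_arm(
  grip=[1, 1, 1, 1],
  dp=[
    [-0.01, 0.04, 0.4],
    [-0.01, 0.04, 0.8],
    [-0.01, 0.04, 1],
    [-0.01, 0.04, 1],
  ],
  twist=[0, 0, 0, 0],
)

```text
time_s: 2.93
ee_pos: [0.5227, 0.2093, 0.2262]
tool_rot: [0.001, 0.998, 0.065, -0.003]
contact_force: [0.8, -0.6, 0.7]
grip_width: 0.002
gripper_force: 0.0
```

Emit:
step_arm(
  grip=[1, 1, 1, 1, 1],
  dp=[
    [0, 0, 0.4],
    [0, 0, 0.8],
    [0, 0, 1],
    [0, 0, 1],
    [0, 0, 1],
  ],
  twist=[0, 0, 0, 0, 0],
)

```text
time_s: 3.35
ee_pos: [0.5246, 0.2105, 0.1329]
tool_rot: [-0.0, 0.998, 0.065, 0.0]
contact_force: [0.0, -0.2, 1.9]
grip_width: 0.0
gripper_force: 0.0
```

```bash
python3 go.py -.062 -.062 .06
python3 - <<'E'
from h import *
c=cap('side');p=proj(c,[.5236,.216,.06])[0].astype(int);print(p)
x,y=max(p[0]-80,0),p[1]-90
cv2.imwrite('pics/s1.png',cv2.resize(c['frame'][y:y+130,x:x+170,::-1],None,fx=4,fy=4,interpolation=cv2.INTER_CUBIC));print(x,y)
E
```

```text
t 3.35 local [-0.0617 -0.0657] z 0.1329 yaw 0.1294 F [ 0.01 -0.21  1.87] tool shift/0.1 [-0.003 -0.037  0.729]
[274 287]
194 197
```

View pics/s1.png

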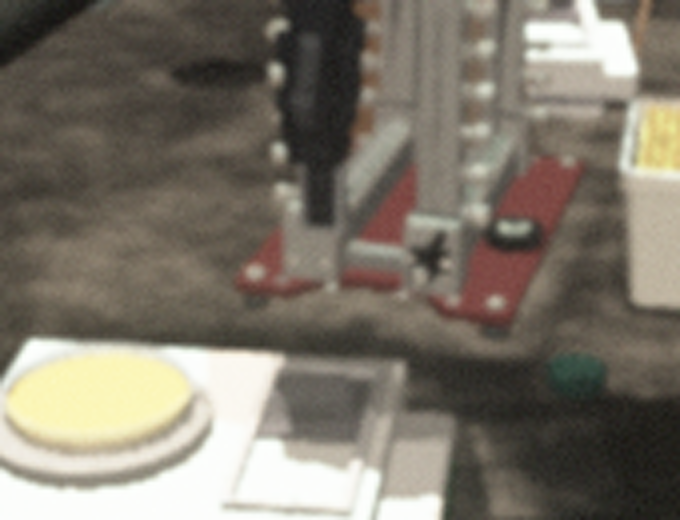

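The side view shows the closed fingers at crop (320,220), about 7 cm above the shutter (dark plate near (320,405)) and clear of the dish. I'll go down beside the tab.

Emit:
step_arm(
  grip=[1, 1, 1, 1, 1, 1],
  dp=[
    [0, -0.05, 0.2],
    [0, -0.05, 0.4],
    [0, -0.05, 0.55],
    [0, -0.05, 0.65],
    [0, -0.05, 0.71],
    [0, -0.05, 0.71],
  ],
  twist=[0, 0, 0, 0, 0, 0],
)

```text
time_s: 3.9
ee_pos: [0.524, 0.216, 0.0609]
tool_rot: [-0.0, 0.998, 0.065, 0.0]
contact_force: [0.4, 0.4, 0.0]
grip_width: -0.001
gripper_force: 0.0
```

```bash
python3 go.py -.062 .0105 .062
```

```text
t 3.9 local [-0.0617 -0.0601] z 0.0609 yaw 0.1297 F [0.42 0.36 0.01] tool shift/0.1 [-0.002 -0.706 -0.011]
```

Emit:
step_arm(
  grip=[1, 1, 1, 1, 1, 1, 1, 1, 1, 1],
  dp=[
    [0, -0.06, 0],
    [0, -0.12, 0],
    [0, -0.18, 0],
    [0, -0.24, 0],
    [0, -0.3, 0],
    [0, -0.36, 0],
    [0, -0.42, 0],
    [0, -0.48, 0],
    [0, -0.54, 0],
    [0, -0.6, 0],
  ],
  twist=[0, 0, 0, 0, 0, 0, 0, 0, 0, 0],
)

```text
time_s: 4.73
ee_pos: [0.5157, 0.2761, 0.0603]
tool_rot: [0.0, 0.998, 0.065, -0.0]
contact_force: [1.4, -1.3, 2.8]
grip_width: -0.001
gripper_force: 1.4
```

Emit:
step_arm(
  grip=[1, 1, 1],
  dp=[
    [0, -0.03, 0],
    [0, -0.05, 0],
    [0, -0.05, 0],
  ],
  twist=[0, 0, 0],
)

```text
time_s: 4.98
ee_pos: [0.515, 0.2809, 0.0601]
tool_rot: [-0.0, 0.998, 0.065, -0.0]
contact_force: [0.1, -0.3, -0.8]
grip_width: 0.001
gripper_force: 0.0
```

```bash
python3 go.py -.062 .0105 .061
```

```text
t 4.9833 local [-0.0623  0.0053] z 0.0601 yaw 0.1302 F [ 0.09 -0.3  -0.82] tool shift/0.1 [ 0.004 -0.052 -0.009]
```

Emit:
step_arm(
  grip=[1, 1, 1, 1, 1],
  dp=[
    [0, -0.02, 0],
    [0, -0.04, 0],
    [0, -0.05, 0],
    [0, -0.05, 0],
    [0, -0.05, 0],
  ],
  twist=[0, 0, 0, 0, 0],
)

```text
time_s: 5.4
ee_pos: [0.5144, 0.2855, 0.0602]
tool_rot: [-0.0, 0.998, 0.065, -0.0]
contact_force: [0.0, -0.5, -0.4]
grip_width: -0.002
gripper_force: 0.1
```

```bash
python3 go.py -.062 .0105 .061
python3 - <<'E'
from h import *
c=cap('side');p=proj(c,[.515,.28,.06])[0].astype(int);print(p)
x,y=max(p[0]-80,0),p[1]-80
cv2.imwrite('pics/s2.png',cv2.resize(c['frame'][y:y+120,x:x+160,::-1],None,fx=5,fy=5,interpolation=cv2.INTER_CUBIC));print(x,y)
E
```

```text
t 5.4 local [-0.0623  0.01  ] z 0.0602 yaw 0.1298 F [ 0.04 -0.54 -0.36] tool shift/0.1 [ 0.003 -0.005 -0.008]
[269 303]
189 223
```

View pics/s2.png

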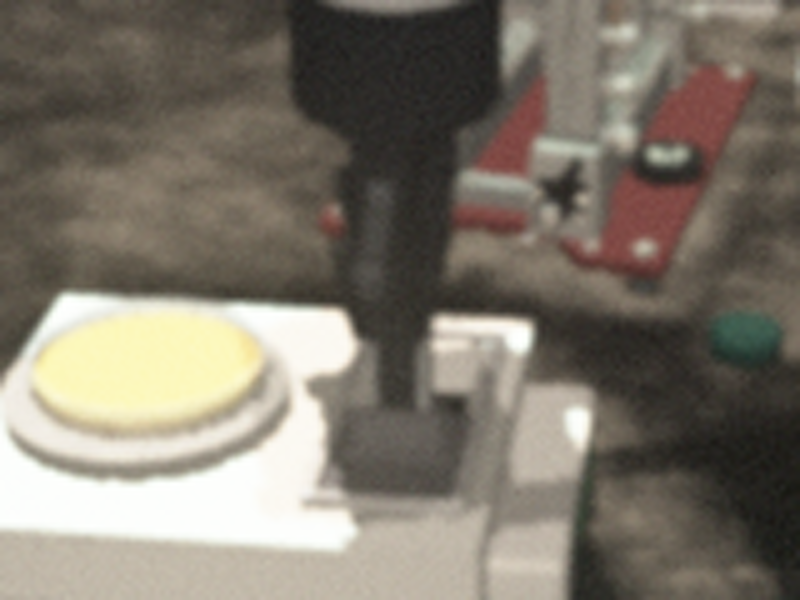

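The picture shows the finger behind the tab at about (400,410), with the shutter close to the near bar. I'll push on until the stop pushes back.

Emit:
step_arm(
  grip=[1, 1, 1, 1],
  dp=[
    [0, -0.02, 0],
    [0, -0.02, 0],
    [0, -0.02, 0],
    [0, -0.02, 0],
  ],
  twist=[0, 0, 0, 0],
)

```text
time_s: 5.78
ee_pos: [0.5143, 0.287, 0.0602]
tool_rot: [0.0, 0.998, 0.065, -0.0]
contact_force: [1.1, -5.4, 0.7]
grip_width: -0.002
gripper_force: 2.6
```

Emit:
step_arm(
  grip=[1, 1, 1, 1],
  dp=[
    [0, -0.02, 0],
    [0, -0.02, 0],
    [0, -0.02, 0],
    [0, -0.02, 0],
  ],
  twist=[0, 0, 0, 0],
)

```text
time_s: 6.12
ee_pos: [0.5142, 0.2876, 0.0601]
tool_rot: [0.002, 0.998, 0.065, -0.0]
contact_force: [1.6, -17.4, 2.8]
grip_width: 0.0
gripper_force: 8.5
```

Emit:
step_arm(
  grip=[1, 1, 1, 1, 1, 1, 1],
  dp=[
    [0, 0.1, 0],
    [0, 0.2, -0.1],
    [0, 0.3, -0.1],
    [0, 0.4, -0.1],
    [0, 0.48, -0.1],
    [0, 0.48, -0.1],
    [0, 0.48, -0.1],
  ],
  twist=[0, 0, 0, 0, 0, 0, 0],
)

```text
time_s: 6.7
ee_pos: [0.5203, 0.2413, 0.0703]
tool_rot: [-0.0, 0.998, 0.064, -0.0]
contact_force: [0.3, -0.4, 0.4]
grip_width: 0.003
gripper_force: 0.0
```

```bash
python3 go.py -.062 -.034 .035
python3 - <<'E'
from h import *
c=cap('side');p=proj(c,[.515,.28,.06])[0].astype(int);print(p)
x,y=max(p[0]-80,0),p[1]-80
cv2.imwrite('pics/s3.png',cv2.resize(c['frame'][y:y+120,x:x+160,::-1],None,fx=5,fy=5,interpolation=cv2.INTER_CUBIC));print(x,y)
E
```

```text
t 6.7 local [-0.0621 -0.0345] z 0.0703 yaw 0.1288 F [ 0.28 -0.37  0.39] tool shift/0.1 [ 0.001 -0.005  0.353]
[269 303]
189 223
```

View pics/s3.png

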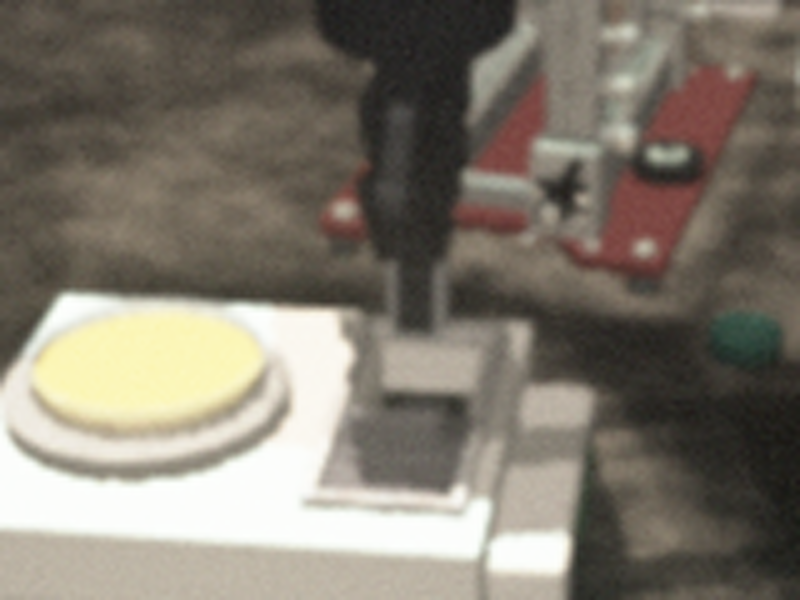

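The tab's face is visible at (430,370), the plate is against the near bar, and the fingers at (415,320) stand over the well. I'll go down.

Emit:
step_arm(
  grip=[1, 1, 1, 1, 1, 1],
  dp=[
    [0, 0, 0.1],
    [0, 0, 0.2],
    [0, 0, 0.28],
    [0, 0, 0.33],
    [0, 0, 0.33],
    [0, 0, 0.33],
  ],
  twist=[0, 0, 0, 0, 0, 0],
)

```text
time_s: 7.25
ee_pos: [0.52, 0.2419, 0.0368]
tool_rot: [0.0, 0.998, 0.065, -0.0]
contact_force: [-0.1, 0.3, 0.3]
grip_width: -0.004
gripper_force: 0.0
```

Emit:
step_arm(
  grip=[1, 1, 1, 1, 1],
  dp=[
    [0, 0, 0.02],
    [0, 0, 0.04],
    [0, 0, 0.06],
    [0, 0, 0.06],
    [0, 0, 0.06],
  ],
  twist=[0, 0, 0, 0, 0],
)

```text
time_s: 7.67
ee_pos: [0.5205, 0.242, 0.0317]
tool_rot: [-0.0, 0.998, 0.065, 0.0]
contact_force: [0.8, 1.0, 3.6]
grip_width: -0.002
gripper_force: 1.7
```

Emit:
step_arm(
  grip=[1, 1, 1, 1],
  dp=[
    [0, 0, 0.02],
    [0, 0, 0.03],
    [0, 0, 0.03],
    [0, 0, 0.03],
  ],
  twist=[0, 0, 0, 0],
)

```text
time_s: 8.0
ee_pos: [0.5205, 0.242, 0.0296]
tool_rot: [-0.0, 0.998, 0.065, 0.0]
contact_force: [-5.0, -2.6, 17.9]
grip_width: -0.001
gripper_force: 8.7
```

The key is on its bottom stop at 18 N. I'll hold it there.

Emit:
step_arm(
  grip=[1, 1, 1, 1, 1, 1, 1, 1, 1, 1],
  dp=[
    [0, 0, 0],
    [0, 0, 0],
    [0, 0, 0],
    [0, 0, 0],
    [0, 0, 0],
    [0, 0, 0],
    [0, 0, 0],
    [0, 0, 0],
    [0, 0, 0],
    [0, 0, 0],
  ],
  twist=[0, 0, 0, 0, 0, 0, 0, 0, 0, 0],
)

```text
time_s: 8.83
ee_pos: [0.5206, 0.242, 0.0297]
tool_rot: [-0.0, 0.998, 0.065, 0.0]
contact_force: [-4.9, -1.6, 17.6]
grip_width: -0.003
gripper_force: 8.6
```

Emit:
step_arm(
  grip=[1, 1, 1, 1, 1, 1, 1, 1, 1, 1],
  dp=[
    [0, 0, 0],
    [0, 0, 0],
    [0, 0, 0],
    [0, 0, 0],
    [0, 0, 0],
    [0, 0, 0],
    [0, 0, 0],
    [0, 0, 0],
    [0, 0, 0],
    [0, 0, 0],
  ],
  twist=[0, 0, 0, 0, 0, 0, 0, 0, 0, 0],
)

```text
time_s: 9.67
ee_pos: [0.5206, 0.242, 0.0297]
tool_rot: [-0.0, 0.998, 0.065, 0.0]
contact_force: [-4.9, -1.9, 16.6]
grip_width: 0.005
gripper_force: 8.6
```

Emit:
step_arm(
  grip=[1, 1, 1, 1, 1, 1, 1, 1, 1, 1],
  dp=[
    [0, 0, 0],
    [0, 0, 0],
    [0, 0, 0],
    [0, 0, 0],
    [0, 0, 0],
    [0, 0, 0],
    [0, 0, 0],
    [0, 0, 0],
    [0, 0, 0],
    [0, 0, 0],
  ],
  twist=[0, 0, 0, 0, 0, 0, 0, 0, 0, 0],
)

```text
time_s: 10.5
ee_pos: [0.5206, 0.242, 0.0297]
tool_rot: [-0.0, 0.998, 0.065, 0.001]
contact_force: [-5.9, -1.2, 16.3]
grip_width: -0.0
gripper_force: 8.6
```

Emit:
step_arm(
  grip=[1, 1, 1, 1, 1, 1, 1],
  dp=[
    [0, 0, -0.1],
    [0, 0, -0.2],
    [0, 0, -0.4],
    [0, 0, -0.6],
    [0, 0, -0.75],
    [0, 0, -0.75],
    [0, 0, -0.75],
  ],
  twist=[0, 0, 0, 0, 0, 0, 0],
)

```text
time_s: 11.08
ee_pos: [0.5204, 0.2419, 0.104]
tool_rot: [-0.0, 0.998, 0.065, 0.001]
contact_force: [-0.6, -0.2, -1.0]
grip_width: -0.003
gripper_force: 0.0
```

```bash
python3 go.py -.062 .056 .104
```

```text
t 11.0833 local [-0.0619 -0.034 ] z 0.104 yaw 0.1298 F [-0.57 -0.18 -1.  ] tool shift/0.1 [ 0.001 -0.9    0.   ]
```

Emit:
step_arm(
  grip=[1, 1, 1, 1, 1, 1],
  dp=[
    [0, -0.25, 0],
    [0, -0.5, 0],
    [0, -0.75, 0],
    [0, -0.9, 0],
    [0, -0.9, 0],
    [0, -0.9, 0],
  ],
  twist=[0, 0, 0, 0, 0, 0],
)

```text
time_s: 11.58
ee_pos: [0.5081, 0.3311, 0.1023]
tool_rot: [0.0, 0.998, 0.066, -0.001]
contact_force: [-0.3, -0.5, -0.5]
grip_width: 0.004
gripper_force: 0.0
```

Emit:
step_arm(
  grip=[1, 1, 1, 1, 1, 1],
  dp=[
    [0, 0, 0.1],
    [0, 0, 0.2],
    [0, 0, 0.3],
    [0, 0, 0.38],
    [0, 0, 0.43],
    [0, 0, 0.43],
  ],
  twist=[0, 0, 0, 0, 0, 0],
)

```text
time_s: 12.08
ee_pos: [0.508, 0.3304, 0.0585]
tool_rot: [0.001, 0.998, 0.065, -0.001]
contact_force: [-0.3, 0.5, -0.1]
grip_width: 0.003
gripper_force: 0.0
```

```bash
python3 go.py -.062 -.018 .061
```

```text
t 12.0833 local [-0.0629  0.0554] z 0.0585 yaw 0.1294 F [-0.28  0.47 -0.06] tool shift/0.1 [ 0.008  0.734 -0.024]
```

Emit:
step_arm(
  grip=[1, 1, 1, 1, 1, 1, 1, 1, 1, 1],
  dp=[
    [0, 0.03, -0.02],
    [0, 0.1, -0.02],
    [0, 0.17, -0.02],
    [0, 0.24, -0.02],
    [0, 0.31, -0.02],
    [0, 0.38, -0.02],
    [0, 0.45, -0.02],
    [0, 0.52, -0.02],
    [0, 0.59, -0.02],
    [0, 0.64, -0.02],
  ],
  twist=[0, 0, 0, 0, 0, 0, 0, 0, 0, 0],
)

```text
time_s: 12.92
ee_pos: [0.517, 0.2668, 0.0624]
tool_rot: [-0.0, 0.998, 0.065, 0.0]
contact_force: [0.2, 1.4, 2.0]
grip_width: -0.0
gripper_force: 1.4
```

Emit:
step_arm(
  grip=[1, 1, 1, 1, 1],
  dp=[
    [0, 0.02, 0],
    [0, 0.04, 0],
    [0, 0.06, 0],
    [0, 0.06, 0],
    [0, 0.06, 0],
  ],
  twist=[0, 0, 0, 0, 0],
)

```text
time_s: 13.33
ee_pos: [0.5175, 0.2616, 0.0621]
tool_rot: [0.0, 0.998, 0.065, -0.0]
contact_force: [0.5, -0.2, -0.8]
grip_width: -0.001
gripper_force: 0.1
```

```bash
python3 go.py -.062 -.018 .061
```

```text
t 13.3333 local [-0.0623 -0.0141] z 0.0621 yaw 0.1298 F [ 0.5  -0.18 -0.85] tool shift/0.1 [0.003 0.039 0.011]
```

Emit:
step_arm(
  grip=[1, 1, 1, 1],
  dp=[
    [0, 0.02, 0],
    [0, 0.03, 0],
    [0, 0.03, 0],
    [0, 0.03, 0],
  ],
  twist=[0, 0, 0, 0],
)

```text
time_s: 13.67
ee_pos: [0.5179, 0.2586, 0.0622]
tool_rot: [0.0, 0.998, 0.065, -0.0]
contact_force: [-0.2, 2.1, -0.4]
grip_width: 0.0
gripper_force: 0.2
```

Emit:
step_arm(
  grip=[1, 1, 1, 1],
  dp=[
    [0, 0.02, 0],
    [0, 0.02, 0],
    [0, 0.02, 0],
    [0, 0.02, 0],
  ],
  twist=[0, 0, 0, 0],
)

```text
time_s: 14.0
ee_pos: [0.5182, 0.2567, 0.0623]
tool_rot: [0.0, 0.998, 0.065, -0.0]
contact_force: [-0.4, 1.4, -0.8]
grip_width: 0.001
gripper_force: 0.7
```

Emit:
step_arm(
  grip=[1, 1, 1, 1, 1],
  dp=[
    [0, 0.01, 0],
    [0, 0.02, 0],
    [0, 0.02, 0],
    [0, 0.02, 0],
    [0, 0.02, 0],
  ],
  twist=[0, 0, 0, 0, 0],
)

```text
time_s: 14.42
ee_pos: [0.5183, 0.2559, 0.0623]
tool_rot: [-0.001, 0.998, 0.065, -0.0]
contact_force: [-1.9, 13.0, -2.6]
grip_width: 0.004
gripper_force: 5.6
```

```bash
python3 go.py -.062 -.018 .061
```

```text
t 14.4167 local [-0.0622 -0.0198] z 0.0623 yaw 0.1302 F [-1.94 13.03 -2.63] tool shift/0.1 [ 0.002 -0.018  0.013]
```

It's against the shut stop at 13 N. I'll back off, rise and check.

Emit:
step_arm(
  grip=[1, 1, 1, 1, 1, 1],
  dp=[
    [0, -0.07, 0],
    [0, -0.12, 0],
    [0, -0.12, -0.3],
    [0, -0.12, -0.7],
    [0, -0.12, -1],
    [0, -0.12, -1],
  ],
  twist=[0, 0, 0, 0, 0, 0],
)

```text
time_s: 14.92
ee_pos: [0.5189, 0.2676, 0.1695]
tool_rot: [-0.001, 0.998, 0.065, 0.004]
contact_force: [0.9, -0.3, 1.7]
grip_width: -0.005
gripper_force: 0.0
```

Emit:
step_arm(
  grip=[1, 1, 1, 1, 1],
  dp=[
    [0, 0, -0.4],
    [0, 0, -0.8],
    [0, 0, -1],
    [0, 0, -1],
    [0, 0, -1],
  ],
  twist=[0, 0, 0, 0, 0],
)

```text
time_s: 15.33
ee_pos: [0.5173, 0.2668, 0.2635]
tool_rot: [-0.0, 0.998, 0.065, 0.001]
contact_force: [-1.2, -0.6, -0.9]
grip_width: -0.002
gripper_force: 0.0
```

Run:
```python
from h import *
c=cap('side');p=proj(c,[.515,.28,.06])[0].astype(int)
x,y=max(p[0]-100,0),p[1]-80
cv2.imwrite('pics/s4.png',cv2.resize(c['frame'][y:y+120,x:x+160,::-1],None,fx=5,fy=5,interpolation=cv2.INTER_CUBIC))
```

```text
(no output)
```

View pics/s4.png

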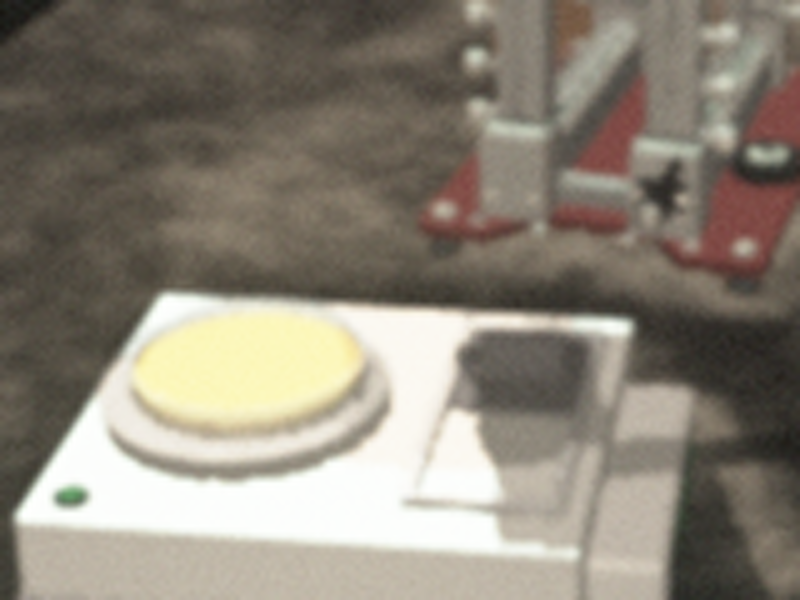

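The shutter plate at (525,370) is back at the far (shut) end, and the dish at (250,370) has not moved. The arm is clear, so I'm handing in.

```bash
python3 -c "
from station import sign_off
print(sign_off())"
```

```text
the job is handed in; nothing more can be done
None
```

The job is handed in at about 15 s: I opened the left balance's shutter to its stop, held the key down for about 2.5 s, released it and shut the shutter again; the last picture shows the dish unmoved, and the hand-in gave no verdict.

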